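Pack the cheese tools into the foam tray

ROBOT

A 6-joint arm with a two-finger parallel gripper is mounted at the origin on the work surface. World frame = base frame: x ahead of the robot, y to its left, z up, the work surface at z = 0. Lengths are in mm, angles in rad, forces in N, time in s.
With the tool pointing down it reaches from about 350 to 775 mm from the base axis. Payload 7.3 kg.
Tool frame: the origin (TCP) lies midway between the tips of the shut fingers; the grasp point (between the pads) lies 19 mm behind it; z points along the fingers, y is the line along which they close (so a half turn about z gives the same grasp; the last joint's range is limited). The gripper opens to 92 mm and grips with 3 to 60 N. Pads are 19 mm wide; open, the fingers measure 130 mm over their backs; the gripper's body (75 mm by 190 mm) begins 47 mm behind the grasp point.
Start: joints at [-1.272, 0.342, 1.524, -0, 1.275, -0.146], TCP at [225.92, -473.925, 226.741] pointing down, gripper open.
Joint ranges: [-2.53, 2.53], [-0.77, 2.02], [0.04, 2.7], [-1, 4.14], [0.28, 2.66], [-3.11, 3.11]. Speed limits (rad/s): [2.57, 2.57, 3.14, 3.14, 3.14, 3.14].

INTERFACE

Orientations are given as [roll, pitch, yaw] about the fixed x, y, z axes, in that order (R = Rz(yaw) Ry(pitch) Rx(roll)).
In Python, from plant import bot gives the robot as it stands. The module is installed in compiled form; this text tells all that it offers.
- The arm moves only by the shell command python3 -m crank 'ROWS' [OPENING]. ROWS is JSON, a list of rows, each a list of 6 numbers: the shift along the tool's x, y, z in m, then the turn, a rotation vector about the tool's x, y, z in rad. In form: [[dx, dy, dz, wx, wy, wz], ...]. A call has 1 to 5 rows; each row shifts and turns the commanded pose from where the row before left it, along the tool's axes as they then stand; what a row does not reach is not made up. A row lasts 1/8 s, in which the tool goes at most 62.5 mm and 10.7 degrees, less where a joint would pass 70% of its speed; a pose out of reach is approached as far as the arm can. A call is refused whole if a number of a shift passes 0.0625 or a number of a turn 0.188, either way. A call with a gripper value outside its range is refused whole. OPENING is the opening in per cent of the stroke, from 0 (shut) to 100 (fully open), set as the call begins (- or left out, the last holds). The fingers move at their own pace and stop on an object; the grip force is fixed at half the most. Time passes only in rows, so rows that do not move let the fingers close. It gives the time, the measured TCP pose, the force, the opening and the grip force at its end, in the units of the state.
- bot.get_obs(): the state, without advancing time (a new reading comes with each control period).
- bot.capture(name): name is "scene" or "top"; returns a dict with "color" (480x640x3 uint8, blue, green, red), "fov_y" (degrees; the focal length in pixels is half the picture's height over the tangent of half this angle, whatever the lens; pixels are square), "cx", "cy" (the principal point, pixels), "k1" (the pictures are not rectified: a ray, as slopes to the right and down, at radius r is drawn at 1 + k1 r^2 times it, then the intrinsics apply), "extrinsics" (4x4, takes a point from world to camera coordinates). Camera axes: x right, y up, looking along -z (the intrinsics and any distortion apply to the point x, -y, -z); pixel columns grow to the right and rows downward; lengths in mm; the calibration is good to about 2 mm. A picture is of the moment at which its call begins. There is no depth.
- bot.close_job(): hands the job in; it is judged then, once.
The state is a dict: "time": time; "joint_positions": joint angles; "dq": joint speeds; "tau": joint torques, N m; "tool_pos": TCP position; "tcp_rot": TCP orientation; "contact_force": force on the tool from outside, world axes, zero at the start; "moment": the same for the moment, N m; "grip_width": finger opening in mm; "finger_force": force on a finger pad.
Only numpy, scipy, OpenCV 4.12 (cv2) and the standard library are available. Lean on these libraries where they do the work, as an engineer would, in place of code of your own. Each camera call takes 0.05 s, during which the arm holds its last target. There are 200 camera calls.

TASK

Pack the three cheese tools (cleaver, spade knife and cheese trier) into the foam tray: press each one fully home into the cutout of its own shape, lying flat on the cutout's floor. The trier was left lying across the foam, so it has to come off first. Do not push any of the other things on the stall out of place.

Things in the scene. Friction and masses are not known exactly. Their poses are not given: they have to be found in the camera images.
- cleaver: cheese cleaver lying flat on the table, 176 mm long: dark brown grip a bar 96 long (x), 24 wide (y), 35 tall; then a steel blade 80 long (x), 64 wide (y), 5 thick, flush with the underside. About 0.18 kg, balancing near x 18. Origin: centre of the grip's underside; x points along the tool from grip to blade (grip x -48 to 48, blade x 48 to 128), z up.
- spade: spade knife lying flat on the table, 156 mm long: red grip a bar 96 long (x), 24 wide (y), 35 tall; then a house-shaped steel blade, 60 wide (y) and 5 thick, flush with the underside: straight sides from x 48 to 78, then a 90 degree point with its tip at x 108. About 0.16 kg, balancing near x 11. Origin: centre of the grip's underside; x from grip to blade, z up.
- trier: cheese trier (core sampler), T-shaped, lying across the top of the foam: light wood cross grip 20 (x) x 68 (y) x 35 mm tall, and a steel shaft 116 long, 16 wide, 16 high that runs from the grip towards -x (x -10 to -126), flush with the underside. About 0.17 kg. Origin: centre of the cross grip's underside; z up. Take it by the middle of the cross grip, across its 20 mm, with the fingertips above the shaft.
- tray: fixed red tray 214 (x) x 267 (y) mm, walls 6 mm, floor 6 mm, rim 46 mm high, level with the foam's top face. Origin: centre of its underside. It holds three foam blocks side by side along its y.
- foam_cleaver: fixed dark grey foam block 200 (x) x 84 (y) x 40 mm high in the tray, with a turquoise-floored cutout 20 mm deep, the cleaver's outline (grip slot, then a rectangle), 2.5 to 4 mm clearance. Four springy lips (on the grip slot's sides, 30 mm either way from its middle) nip the grip: a dropped tool stays up on them. Origin: centre of its underside, 6 mm above the table; x along its length. Which of the tray's three places it takes varies.
- foam_spade: fixed dark grey foam block 200 (x) x 84 (y) x 40 mm high in the tray, with a turquoise-floored cutout 20 mm deep, the spade's outline (grip slot, then a house shape with a point), 2.5 to 4 mm clearance. Four springy lips (on the grip slot's sides, 30 mm either way from its middle) nip the grip: a dropped tool stays up on them. Origin: centre of its underside, 6 mm above the table; x along its length. Which of the tray's three places it takes varies.
- foam_trier: fixed dark grey foam block 200 (x) x 84 (y) x 40 mm high in the tray, with a turquoise-floored cutout 20 mm deep, the trier's outline (a T), 2.5 to 4 mm clearance. Four springy lips (on the cross-grip pocket's long sides, 24 mm either way from its middle) nip the grip: a dropped tool stays up on them. Origin: centre of its underside, 6 mm above the table; x along its length. Which of the tray's three places it takes varies.
- home_cleaver (a point): point on the floor of the cleaver's cutout, 26 mm above the table, where the cleaver's origin belongs, with its x along this x. Seating it past the foam lips takes a straight push down over the grip of roughly 6 to 20 N. Seated, the tool's underside is 20 mm below the foam's top face, and the top 15 mm of its grip stands proud.
- home_spade (a point): point on the floor of the spade's cutout, 26 mm above the table, where the spade's origin belongs, with its x along this x. Seating it past the foam lips takes a straight push down over the grip of roughly 6 to 20 N. Seated, the tool's underside is 20 mm below the foam's top face, and the top 15 mm of its grip stands proud.
- home_trier (a point): point on the floor of the trier's cutout, 26 mm above the table, where the trier's origin (cross grip) belongs, with its x along this x. Seating it past the foam lips takes a straight push down over the grip of roughly 6 to 20 N. Seated, the tool's underside is 20 mm below the foam's top face, and the top 15 mm of its grip stands proud.
- wheel_stack: bystander, fixed: stack of three round cheeses, 100 mm across, 145 mm high. Origin under its centre.
- block_stack: bystander, fixed: stack of three block cheeses, 75 (x) x 110 (y) mm, 135 mm high. Origin under its centre.
- butter: bystander, loose: paper-wrapped butter block 65 (x) x 110 (y) x 50 mm high. Origin under its centre.
- jar: bystander, loose: jar 66 mm across, 100 mm high. Origin under its centre.
- small_wheel: bystander, loose: red-waxed cheese 100 mm across, 45 mm high. Origin under its centre.
- price_stand: bystander, loose: wooden foot 70 x 50 mm with a stick and a blank white card, 143 mm high. Origin under its centre.
- tasting_bowl: bystander, loose: white bowl 110 mm across, 45 mm high. Origin under its centre.

How it is judged:
By the outcome, as a careful person would: the job done as asked, in the order asked, and still so for the second after the job is handed in, with the robot touching nothing.
It also fails if it takes over 72 s, if anything falls off the work surface, if the arm or the gripper's body presses on something with over 40 N, if the wrist force passes 120 N, or if a joint passes its speed limit or range.

## Working session

There is one attempt and no reset: what is moved stays moved. The work goes in short steps, Python scripts to look and compute and a shell command to move; the robot and the scene stay as the last step left them, time stands still between calls to the robot, and variables do not carry over. Pictures are saved under pics/ and viewed, at most 10 in all, crops included, and the job is handed in when it is done.

```bash
mkdir -p pics; python3 - <<'E'
from plant import bot
import cv2,numpy as np
o=bot.get_obs();print({k:np.round(v,3).tolist() if not isinstance(v,(int,float)) else v for k,v in o.items()})
for n in("scene","top"):
    c=bot.capture(n);cv2.imwrite(f"pics/{n}0.png",c["color"]);print(n,c["fov_y"],c["cx"],c["cy"],c["k1"],np.round(c["extrinsics"],3).tolist())
E
```

```text
{'time': 0.0, 'joint_positions': [-1.272, 0.343, 1.525, 0.0, 1.275, -0.146], 'dq': [-0.0, 0.0, -0.002, -0.002, 0.001, -0.0], 'tau': [-0.001, -43.125, -24.422, 0.072, 0.056, -0.0], 'tool_pos': [225.797, -473.502, 226.022], 'tcp_rot': [-3.14, -0.0, 0.445], 'contact_force': [-0.1, 0.471, -0.261], 'moment': [-0.014, 0.011, -0.044], 'finger_force': 0.0, 'grip_width': 91.56544529050471}
scene 44.72545238814603 315.0870991636707 236.12654219898332 0.02066402609231783 [[-0.222, 0.975, -0.021, 99.751], [-0.523, -0.101, 0.846, 198.321], [0.823, 0.199, 0.532, -1934.158], [0.0, 0.0, 0.0, 1.0]]
top 43.962945161045994 306.22779645007626 241.20418464188867 -0.11754916967948419 [[-0.019, -1.0, 0.001, 22.794], [0.998, -0.019, 0.06, -504.831], [-0.06, 0.002, 0.998, -1932.823], [0.0, 0.0, 0.0, 1.0]]
```

View pics/scene0.png

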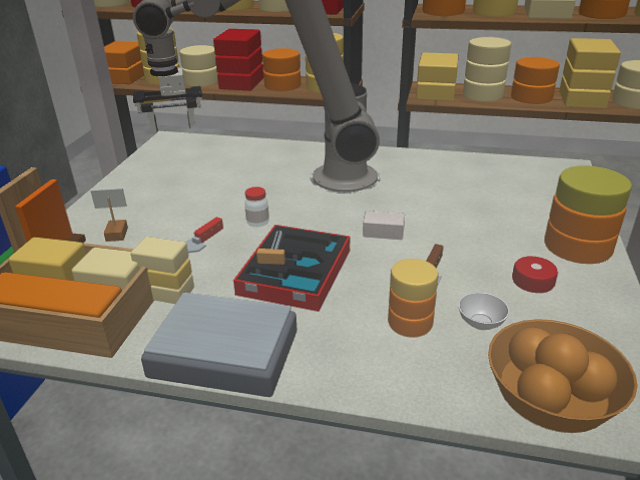

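View pics/top0.png

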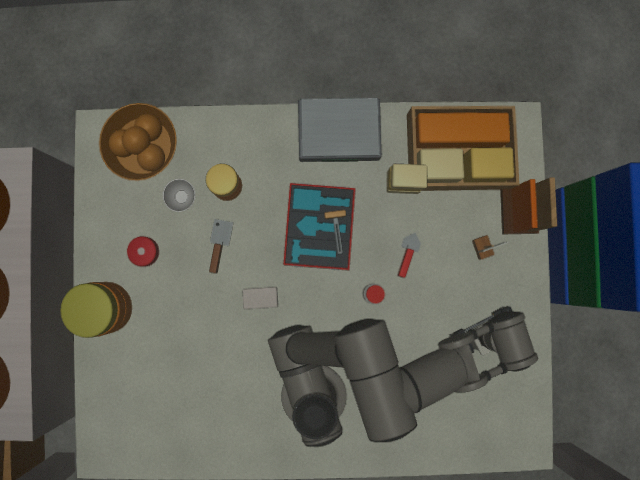

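The scene view shows the tray at about (293,265), with the trier's wood grip at (270,256). The top view shows these:
- **Tray:** around (320,227). Its cutouts run cleaver (320,200), spade (320,226), trier (312,251).
- **Trier:** grip at (335,214), shaft running down to (340,252).
- **Cleaver:** at (217,245).
- **Spade:** at (407,257).

Next I'll measure with masks on a rectified plane.

```bash
cat > h.py <<'E'
from plant import bot
import cv2,numpy as np
class Cam:
    def __init__(s,n):
        c=bot.capture(n);s.im=c["color"];h=s.im.shape[0]
        f=h/2/np.tan(np.radians(c["fov_y"])/2)
        s.K=np.array([[f,0,c["cx"]],[0,f,c["cy"]],[0,0,1.]]);s.d=np.array([c["k1"],0,0,0,0.])
        E=np.diag([1,-1,-1.,1])@np.array(c["extrinsics"]);s.R=E[:3,:3];s.t=E[:3,3];s.C=-s.R.T@s.t
    def proj(s,P):
        return cv2.projectPoints(np.asarray(P,float).reshape(-1,1,3),cv2.Rodrigues(s.R)[0],s.t,s.K,s.d)[0][:,0]
    def cast(s,px,z):
        u=cv2.undistortPoints(np.asarray(px,float).reshape(-1,1,2),s.K,s.d)[:,0]
        r=np.c_[u,np.ones(len(u))]@s.R
        return (s.C+r*((z-s.C[2])/r[:,2])[:,None])[:,:2]
    def ortho(s,x0,x1,y0,y1,z,m=2):
        # m px per mm; rows: x falling, cols: y falling (as the top camera sees)
        X,Y=np.meshgrid(x1-np.arange((x1-x0)*m)/m,y1-np.arange((y1-y0)*m)/m,indexing="ij")
        p=s.proj(np.c_[X.ravel(),Y.ravel(),np.full(X.size,z)]).reshape(X.shape+(2,)).astype(np.float32)
        return cv2.remap(s.im,p,None,cv2.INTER_CUBIC)
E
python3 - <<'E'
from h import *
for n in("top","scene"):
    c=Cam(n);print(n,c.C.round(0))
    a=c.cast([[320,227],[215,258],[220,232],[406,262],[335,214]] if n=="top" else [[293,265],[434,255],[410,275],[209,229],[270,256]],30);print(a.round(0).tolist())
    if n=="top":
        t=c.ortho(420,740,-170,190,46,2);cv2.imwrite("pics/o_tray.png",t)
        a=c.ortho(440,670,250,400,35,2);b=c.ortho(440,670,-330,-180,35,2);cv2.imwrite("pics/o_tools.png",np.hstack([a,b]))
E
```

```text
top [ 388.   18. 1960.]
[[550.0, -32.0], [455.0, 311.0], [540.0, 294.0], [430.0, -310.0], [591.0, -82.0]]
scene [1717.  309.  864.]
[[570.0, -28.0], [459.0, 312.0], [557.0, 260.0], [448.0, -300.0], [543.0, -96.0]]
```

```bash
python3 - <<'E'
from h import *
c=Cam("top");s=Cam("scene")
t=c.ortho(420,690,-150,100,46,2)
cl=c.ortho(400,600,230,380,35,2);sp=c.ortho(360,560,-390,-240,35,2)
r=np.full((540,800,3),255,np.uint8);r[:540,:500]=t;r[:200,500:650]=cv2.resize(cl,(150,200))[:, :];r[:200,650:800]=cv2.resize(sp,(150,200))
r[220:420,500:650]=cv2.resize(s.ortho(400,600,230,380,35,2),(150,200));r[220:420,650:]=cv2.resize(s.ortho(360,560,-390,-240,35,2),(150,200))
cv2.imwrite("pics/o1.png",r)
for nm,(x,y) in dict(foam=(400,60),turq=(100,300),rim=(250,490)).items(): pass
h=cv2.cvtColor(t,cv2.COLOR_BGR2HSV)
print(h[::60,::60].tolist()[1:8:2])
E
```

```text
[[[35, 24, 128], [24, 31, 125], [93, 149, 116], [93, 151, 118], [93, 158, 116], [98, 17, 60], [110, 13, 57], [83, 18, 57], [2, 106, 70]], [[33, 21, 131], [2, 181, 111], [90, 13, 58], [60, 5, 54], [15, 9, 58], [70, 14, 54], [18, 92, 91], [17, 128, 134], [3, 119, 118]], [[38, 24, 128], [83, 35, 59], [90, 4, 60], [94, 159, 119], [93, 130, 104], [94, 152, 121], [90, 15, 99], [94, 150, 114], [46, 21, 133]], [[36, 28, 126], [113, 16, 65], [93, 150, 121], [94, 128, 100], [95, 48, 64], [105, 17, 61], [120, 4, 59], [90, 4, 58], [36, 20, 127]]]
```

View pics/o1.png

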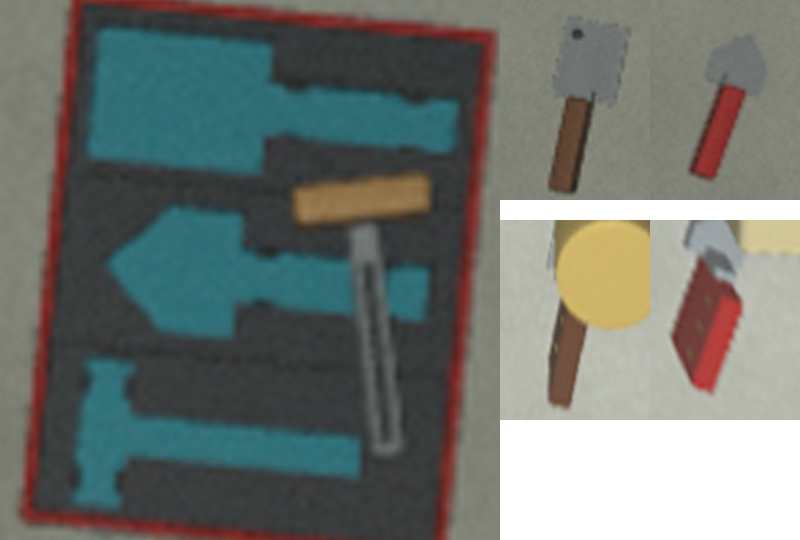

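The rectified view (2 px/mm) shows all three cutouts clearly, with the tools' +x pointing left and slightly up. The trier's grip is at (362,199) and its shaft runs down to (388,450). Next I'll fit shapes to the masks.

```bash
cat > m.py <<'E'
from h import *
def big(m,k=3):
    m=cv2.morphologyEx(m.astype(np.uint8),cv2.MORPH_OPEN,np.ones((k,k)))
    return max(cv2.findContours(m,cv2.RETR_EXTERNAL,cv2.CHAIN_APPROX_NONE)[0],key=cv2.contourArea)
def rect(ct,x1,y1,m=2):   # -> centre (x,y), long, short, yaw of long side (deg, mod 180)
    b=cv2.boxPoints(cv2.minAreaRect(ct)).astype(float)
    w=np.c_[x1-b[:,1]/m,y1-b[:,0]/m];e=np.diff(np.vstack([w,w[:1]]),axis=0);l=np.linalg.norm(e,axis=1);i=l.argmax()
    return w.mean(0).round(1),l.max().round(1),l.min().round(1),round(np.degrees(np.arctan2(e[i,1],e[i,0]))%180,2)
hsv=lambda t:[a.astype(int) for a in cv2.split(cv2.cvtColor(t,cv2.COLOR_BGR2HSV))]
E
python3 - <<'E'
from m import *
c=Cam("top")
# tray: red rim
H,S,V=hsv(c.ortho(400,700,-160,110,46)); red=((H<8)|(H>172))&(S>90)&(V>50)
ct=big(red,1);print("rim outer",rect(ct,700,110))
f=np.zeros(H.shape,np.uint8);cv2.drawContours(f,[ct],-1,1,-1);print("rim inner",rect(big((f>0)&~red,5),700,110))
# cutouts at mean height 36
H,S,V=hsv(c.ortho(400,700,-160,110,36)); q=((H>85)&(H<105)&(S>85)).astype(np.uint8)
n,l,st,ce=cv2.connectedComponentsWithStats(q)
for i in range(1,n):
    if st[i,4]>300: print("cut",st[i].tolist(),rect(big(l==i,1),700,110))
# cleaver
for nm,w,z in(("cl",(400,600,230,380),35),("sp",(360,560,-390,-240),35)):
    H,S,V=hsv(c.ortho(*w,z)); g=((H<15)|(H>170))&(S>70)
    ct=big(g);print(nm,"grip all@35",rect(ct,w[1],w[3])); f=np.zeros(H.shape,np.uint8);cv2.drawContours(f,[ct],-1,1,-1)
    v=np.median(V[f>0]);print(v,"bright",rect(big((f>0)&(V>.75*v)),w[1],w[3]))
    t=c.ortho(*w,3);H,S,V=hsv(t);bl=(S<25)&(V>70)&((H>60)|(S<12));print("blade@3",rect(big(bl,5),w[1],w[3]))
    cv2.imwrite(f"pics/{nm}_bl.png",np.uint8(bl*255))
    print("bg/blade sv",[ (H[i,j],S[i,j],V[i,j]) for i,j in((20,20),(120,150),(90,170))])
# trier grip on foam: top z=81
w=(500,680,-150,20);H,S,V=hsv(c.ortho(*w,81));g=(H>10)&(H<25)&(S>90)
ct=big(g);print("trier grip@81",rect(ct,w[1],w[3]));f=np.zeros(H.shape,np.uint8);cv2.drawContours(f,[ct],-1,1,-1);v=np.median(V[f>0]);print("bright",rect(big((f>0)&(V>.8*v)),w[1],w[3]))
E
```

```text
rim outer (array([552.1, -28.8]), np.float64(268.0), np.float64(214.5), np.float64(174.39))
rim inner (array([552.3, -28.7]), np.float64(254.2), np.float64(200.6), np.float64(174.36))
cut [105, 41, 377, 153, 35084] (array([637.3, -37.2]), np.float64(186.2), np.float64(69.6), np.float64(84.56))
cut [126, 220, 249, 139, 20419] (array([553.3, -15.6]), np.float64(126.1), np.float64(66.4), np.float64(83.23))
cut [406, 281, 46, 60, 2386] (array([ 544.8, -104.2]), np.float64(29.5), np.float64(22.5), np.float64(0.0))
cut [91, 375, 293, 153, 17545] (array([469.7,  -9.4]), np.float64(144.2), np.float64(75.7), np.float64(85.24))
cl grip all@35 (array([455.1, 310.3]), np.float64(94.2), np.float64(25.6), np.float64(168.91))
94.0 bright (array([455.5, 311.9]), np.float64(94.2), np.float64(22.4), np.float64(167.79))
blade@3 (array([541.8, 294.3]), np.float64(79.7), np.float64(64.3), np.float64(168.54))
bg/blade sv [(np.int64(36), np.int64(27), np.int64(130)), (np.int64(68), np.int64(9), np.int64(116)), (np.int64(78), np.int64(11), np.int64(115))]
sp grip all@35 (array([ 428.4, -307.9]), np.float64(97.4), np.float64(27.3), np.float64(160.05))
137.0 bright (array([ 428.2, -309.8]), np.float64(96.5), np.float64(23.5), np.float64(160.05))
blade@3 (array([ 500.5, -336.5]), np.float64(59.5), np.float64(57.5), np.float64(70.74))
bg/blade sv [(np.int64(35), np.int64(25), np.int64(131)), (np.int64(69), np.int64(15), np.int64(119)), (np.int64(72), np.int64(11), np.int64(114))]
trier grip@81 (array([586.5, -78.6]), np.float64(68.4), np.float64(21.5), np.float64(95.95))
bright (array([587.1, -79. ]), np.float64(65.2), np.float64(17.1), np.float64(96.48))
```

Fits agree to about 1 mm. Tray yaw is 84.4°, the trier is at (586.8,-78.8) yaw 6.2°, the cleaver at (455.5,311.9) yaw -11.5°, and the spade at (428,-309.8) yaw -20°. I'll take the trier first.

```bash
cat > p.py <<'E'
# usage: p.py x y z yaw_deg -> turn first (about tool z), then shift in the turned tool frame
import sys,numpy as np
from plant import bot
from scipy.spatial.transform import Rotation as R
x,y,z,a=map(float,sys.argv[1:5]);o=bot.get_obs();p=np.array(o["tool_pos"]);r0=R.from_euler("xyz",o["tcp_rot"])
r1=R.from_euler("xyz",[np.pi,0,np.radians(a)])
print("t",round(o["time"],2),"p",p.round(1),"rot",np.degrees(o["tcp_rot"]).round(2),"F",np.round(o["contact_force"],1),"w",round(o["grip_width"],1))
print("turn",(r0.inv()*r1).as_rotvec().round(3),"shift mm",(r1.inv().apply(np.array([x,y,z])-p)).round(1))
E
python3 -m crank '[[0,0,0,0,0,-0.154],[0,0,0,0,0,-0.154],[0,0,0,0,0,-0.154],[0,0,0,0,0,-0.154]]' 60
python3 -m crank '[[0,0,0,0,0,-0.154],[0,0,0,0,0,-0.154],[0,0,0,0,0,-0.154],[0,0,0,0,0,-0.154]]'
python3 -m crank '[[0.032,0.0365,0,0,0,0],[0.032,0.0365,0,0,0,0],[0.032,0.0365,0,0,0,0],[0.032,0.0365,0,0,0,0],[0.032,0.0365,0,0,0,0]]'
python3 -m crank '[[0.032,0.0365,0,0,0,0],[0.032,0.0365,0,0,0,0],[0.032,0.0365,0,0,0,0],[0.032,0.0365,0,0,0,0],[0.032,0.0365,0,0,0,0]]'
python3 -m crank '[[0.032,0.0365,0,0,0,0],[0,0,0,0,0,0],[0,0,0,0,0,0]]'
python3 p.py 586.8 -78.8 110 96.2
```

```text
time: 0.85
tool_pos: [225.9, -473.9, 226.7]
tcp_rot: [3.142, -0.0, 1.066]
contact_force: [0.7, 0.6, -0.2]
grip_width: 57.6
finger_force: 0.0
time: 1.35
tool_pos: [225.9, -473.9, 226.7]
tcp_rot: [3.142, -0.0, 1.682]
contact_force: [-0.2, -0.4, -0.1]
grip_width: 54.7
finger_force: 0.0
time: 1.98
tool_pos: [391.4, -294.3, 226.8]
tcp_rot: [3.141, 0.0, 1.677]
contact_force: [0.4, -1.8, 0.3]
grip_width: 55.2
finger_force: 0.0
time: 2.6
tool_pos: [556.0, -115.8, 226.7]
tcp_rot: [3.141, 0.0, 1.677]
contact_force: [-0.5, -0.5, -0.1]
grip_width: 55.0
finger_force: 0.0
time: 2.98
tool_pos: [587.5, -81.7, 226.4]
tcp_rot: [-3.141, 0.0, 1.677]
contact_force: [0.1, -0.3, 0.2]
grip_width: 55.0
finger_force: 0.0
t 2.98 p [587.5 -81.7 226.4] rot [-1.7995e+02  1.0000e-02  9.6100e+01] F [ 0.1 -0.3  0.2] w 55.0
turn [-0.001  0.    -0.002] shift mm [  2.9  -0.3 116.4]
```

```bash
python3 -m crank '[[0.003,0,0.04,0,0,0],[0,0,0.04,0,0,0],[0,0,0.04,0,0,0],[0,0,0.025,0,0,0],[0,0,0.0135,0,0,0]]'
python3 -m crank '[[0,0,0,0,0,0],[0,0,0,0,0,0]]'
python3 -m crank '[[0,0,0,0,0,0],[0,0,0,0,0,0],[0,0,0,0,0,0],[0,0,0,0,0,0],[0,0,0,0,0,0]]' 0
python3 p.py 586.8 -78.8 68 96.2
```

```text
time: 3.6
tool_pos: [586.4, -79.6, 67.1]
tcp_rot: [-3.14, -0.0, 1.675]
contact_force: [0.1, -0.2, 0.6]
grip_width: 55.0
finger_force: 0.0
time: 3.85
tool_pos: [588.3, -79.0, 69.5]
tcp_rot: [3.14, 0.001, 1.676]
contact_force: [-0.9, -0.7, 0.4]
grip_width: 55.0
finger_force: 0.0
time: 4.47
tool_pos: [587.7, -78.4, 68.3]
tcp_rot: [3.141, 0.0, 1.677]
contact_force: [-0.6, 0.2, 1.1]
grip_width: 19.3
finger_force: 30.0
t 4.47 p [587.7 -78.4  68.3] rot [1.7998e+02 1.0000e-02 9.6080e+01] F [-0.6  0.2  1.1] w 19.3
turn [ 0.     0.    -0.002] shift mm [-0.3 -1.   0.3]
```

```bash
python3 -m crank '[[0,0,-0.03,0,0,0],[0,0,-0.04,0,0,0],[0,0,-0.03,0,0,0]]'
python3 -m crank '[[0,0,0,0,0,-0.152],[0,0,0,0,0,-0.152],[0,0,0,0,0,-0.152],[0,0,0,0,0,-0.152],[0,0,0,0,0,-0.152]]'
python3 -m crank '[[0,0,0,0,0,-0.152],[0,0,0,0,0,-0.152],[0,0,0,0,0,-0.152],[0,0,0,0,0,-0.152],[0,0,0,0,0,0]]'
python3 p.py 474.8 48.4 100 174.4
```

```text
time: 4.85
tool_pos: [587.7, -78.4, 169.4]
tcp_rot: [3.141, 0.0, 1.677]
contact_force: [1.4, -0.6, -1.5]
grip_width: 19.7
finger_force: 30.0
time: 5.48
tool_pos: [587.2, -78.3, 167.7]
tcp_rot: [-3.141, -0.001, 2.442]
contact_force: [-0.3, 0.0, -2.2]
grip_width: 19.6
finger_force: 30.0
time: 6.1
tool_pos: [587.3, -78.3, 167.8]
tcp_rot: [3.141, -0.001, 3.043]
contact_force: [-0.2, -0.3, -2.0]
grip_width: 19.8
finger_force: 30.0
t 6.1 p [587.3 -78.3 167.8] rot [ 1.7999e+02 -6.0000e-02  1.7438e+02] F [-0.2 -0.3 -2. ] w 19.8
turn [ 0.    -0.001 -0.   ] shift mm [124.4 115.2  67.8]
```

```bash
python3 -m crank '[[0.031,0.0288,0,0,0,0],[0.031,0.0288,0,0,0,0],[0.031,0.0288,0,0,0,0],[0.031,0.0288,0,0,0,0],[0,0,0.03,0,0,0]]'
python3 -m crank '[[0,0,0.04,0,0,0],[0,0,0.022,0,0,0],[0,0,0,0,0,0],[0,0,0,0,0,0]]'
python3 p.py 474.8 48.4 74 174.4
python3 - <<'E'
from m import *
c=Cam("top");s=Cam("scene")
t=c.ortho(400,600,-120,110,46);u=s.ortho(400,600,-120,110,46)
cv2.imwrite("pics/t1.png",cv2.resize(np.vstack([t,u]),(345,600)))
H,S,V=hsv(c.ortho(500,600,-160,110,36));q=((H>85)&(H<105)&(S>85))
print(rect(big(q,1),600,110))
E
```

```text
time: 6.72
tool_pos: [474.9, 50.1, 139.7]
tcp_rot: [3.141, 0.004, 3.044]
contact_force: [0.1, -0.6, -1.4]
grip_width: 19.8
finger_force: 30.0
time: 7.22
tool_pos: [476.0, 48.1, 77.0]
tcp_rot: [-3.142, 0.001, 3.043]
contact_force: [-0.4, 0.4, -2.0]
grip_width: 19.7
finger_force: 30.0
t 7.22 p [476.   48.1  77. ] rot [-1.8000e+02  8.0000e-02  1.7437e+02] F [-0.4  0.4 -2. ] w 19.7
turn [-0.     0.001 -0.001] shift mm [1.2 0.1 3. ]
(array([553. , -33.9]), np.float64(163.6), np.float64(63.7), np.float64(84.29))
```

View pics/t1.png

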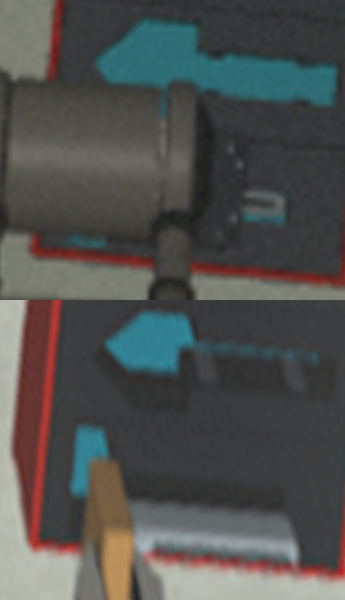

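The held trier hovers over its cutout. The top view has its shaft end at about (265,205), with a turquoise strip showing below and to the right. I'll put numbers on the shaft end against the slot before lowering.

```bash
python3 - <<'E'
from m import *
c=Cam("top")
uu=np.array([.0976,.9952]);n=np.array([-.9952,.0976])
for z in(71,36):
    t=c.ortho(430,500,-90,-48,z,2)
    H,S,V=hsv(t)
    X,Y=np.meshgrid(500-np.arange(V.shape[0])/2,-48-np.arange(V.shape[1])/2,indexing="ij")
    m=(S<40)&(V>85) if z==71 else (H>85)&(H<105)&(S>85)
    m=cv2.morphologyEx(m.astype(np.uint8),cv2.MORPH_OPEN,np.ones((3,3)))>0
    P=np.c_[X[m],Y[m]]-[476,48.1]; a=P@uu;b=P@n
    print(z,m.sum(),"along",np.percentile(a,[1,99]).round(1),"across",np.percentile(b,[1,99]).round(1))
E
```

```text
71 782 along [-126.1  -95.2] across [-22.4   7.9]
36 535 along [-129.4 -101.8] across [ 6.7 12.8]
```

```bash
python3 -m crank '[[0.0012,0,0.006,0,0,0],[0,0,0.006,0,0,0],[0,0,0.004,0,0,0]]'
python3 -m crank '[[0,0,0.003,0,0,0],[0,0,0.003,0,0,0]]'
python3 -m crank '[[0,0,0.002,0,0,0],[0,0,0.002,0,0,0]]'
python3 p.py 474.8 48.4 48.3 174.4
```

```text
time: 7.75
tool_pos: [474.1, 48.7, 59.9]
tcp_rot: [3.141, -0.0, 3.044]
contact_force: [-0.6, 3.6, 0.9]
grip_width: 19.5
finger_force: 30.0
time: 8.0
tool_pos: [474.6, 48.9, 54.4]
tcp_rot: [3.141, 0.001, 3.045]
contact_force: [0.7, 6.7, 3.3]
grip_width: 19.7
finger_force: 30.0
time: 8.25
tool_pos: [474.8, 49.0, 50.6]
tcp_rot: [3.141, 0.002, 3.045]
contact_force: [0.7, 6.4, 2.4]
grip_width: 19.6
finger_force: 30.0
t 8.25 p [474.8  49.   50.6] rot [1.7994e+02 1.0000e-01 1.7444e+02] F [0.7 6.4 2.4] w 19.6
turn [0.001 0.002 0.001] shift mm [-0.  -0.6  2.3]
```

```bash
python3 -m crank '[[0,0.001,0.001,0,0,0],[0,0,0.001,0,0,0],[0,0,0.0005,0,0,0],[0,0,0,0,0,0]]'
python3 -m crank '[[0,0,0.001,0,0,0],[0,0,0,0,0,0]]'
python3 p.py 474.8 48.4 48.3 174.4
```

```text
time: 8.75
tool_pos: [474.8, 49.5, 48.3]
tcp_rot: [3.141, 0.001, 3.045]
contact_force: [-0.3, 4.8, 7.4]
grip_width: 19.9
finger_force: 30.0
time: 9.0
tool_pos: [474.8, 49.5, 48.2]
tcp_rot: [3.141, 0.002, 3.045]
contact_force: [-3.2, 4.8, 17.6]
grip_width: 19.5
finger_force: 30.0
t 9.0 p [474.8  49.5  48.2] rot [1.7999e+02 1.1000e-01 1.7446e+02] F [-3.2  4.8 17.6] w 19.5
turn [0.    0.002 0.001] shift mm [-0.1 -1.  -0.1]
```

Bottomed at home height. I'll release, then confirm by pressing with shut fingers; the top should stand at z = 61.

```bash
python3 -m crank '[[0,0,0,0,0,0],[0,0,0,0,0,0],[0,0,-0.03,0,0,0]]' 45
python3 -m crank '[[0,0,-0.006,0,0,0],[0,0,0,0,0,0],[0,0,0,0,0,0],[0,0,0,0,0,0],[0,0,0.012,0,0,0]]' 0
python3 -m crank '[[0,0,0.007,0,0,0],[0,0,0.0025,0,0,0],[0,0,0.001,0,0,0],[0,0,0,0,0,0]]'
python3 p.py 474.8 48.4 61 174.4
```

```text
time: 9.38
tool_pos: [472.4, 48.9, 75.1]
tcp_rot: [-3.141, -0.006, 3.045]
contact_force: [0.8, 0.8, 0.3]
grip_width: 40.5
finger_force: 0.0
time: 10.0
tool_pos: [474.6, 49.3, 70.5]
tcp_rot: [-3.142, 0.001, 3.045]
contact_force: [0.1, -0.2, -0.6]
grip_width: 0.9
finger_force: 0.0
time: 10.5
tool_pos: [473.6, 49.3, 61.2]
tcp_rot: [-3.141, -0.001, 3.045]
contact_force: [-7.1, -0.0, 16.2]
grip_width: 0.2
finger_force: 8.4
t 10.5 p [473.6  49.3  61.2] rot [-1.7998e+02 -5.0000e-02  1.7447e+02] F [-7.1 -0.  16.2] w 0.2
turn [-0.    -0.001  0.001] shift mm [-1.3 -0.8  0.2]
```

```bash
python3 -m crank '[[0,0,0.0006,0,0,0],[0,0,0,0,0,0]]'
python3 -m crank '[[0,0,-0.03,0,0,0],[0,0,-0.05,0,0,0],[0,0,-0.04,0,0,0],[0,0,0,0,0,0.18],[0,0,0,0,0,0.18]]' 60
python3 -m crank '[[0,0,0,0,0,0.18],[0,0,0,0,0,0.18],[0,0,0,0,0,0.18],[0,0,0,0,0,0.18],[0,0,0,0,0,0.18]]'
python3 -m crank '[[0,0,0,0,0,0.18],[0,0,0,0,0,0.18],[0,0,0,0,0,0.18],[0,0,0,0,0,0.18],[0,0,0,0,0,0.18]]'
python3 -m crank '[[0,0,0,0,0,0.18],[0,0,0,0,0,0.18],[0,0,0,0,0,0.18],[0,0,0,0,0,0.18],[0,0,0,0,0,0.18]]'
python3 -m crank '[[0,0,0,0,0,0.18],[0,0,0,0,0,0]]'
python3 p.py 473.1 308.3 22 -11.5
```

```text
time: 10.75
tool_pos: [473.6, 49.3, 61.1]
tcp_rot: [-3.141, -0.001, 3.045]
contact_force: [-8.2, 0.3, 22.9]
grip_width: 0.4
finger_force: 11.4
time: 11.38
tool_pos: [474.3, 49.3, 179.9]
tcp_rot: [3.141, 0.001, 2.679]
contact_force: [0.6, -0.3, 0.1]
grip_width: 45.9
finger_force: 0.0
time: 12.0
tool_pos: [474.1, 49.3, 179.2]
tcp_rot: [-3.141, -0.0, 1.779]
contact_force: [-0.2, -0.7, -0.2]
grip_width: 54.8
finger_force: 0.0
time: 12.62
tool_pos: [474.1, 49.3, 179.2]
tcp_rot: [-3.141, 0.0, 0.879]
contact_force: [-0.0, -0.5, -0.0]
grip_width: 55.1
finger_force: 0.0
time: 13.25
tool_pos: [474.1, 49.3, 179.2]
tcp_rot: [3.142, 0.001, -0.021]
contact_force: [-0.1, -0.4, 0.5]
grip_width: 55.0
finger_force: 0.0
time: 13.5
tool_pos: [474.1, 49.3, 179.2]
tcp_rot: [3.141, 0.001, -0.194]
contact_force: [-1.0, -0.2, -0.2]
grip_width: 54.8
finger_force: 0.0
t 13.5 p [474.1  49.3 179.2] rot [ 1.7999e+02  3.0000e-02 -1.1090e+01] F [-1.  -0.2 -0.2] w 54.8
turn [0.    0.001 0.007] shift mm [ -52.6 -253.6  157.2]
```

```bash
python3 -m crank '[[-0.0105,-0.0507,0,0,0,0.007],[-0.0105,-0.0507,0,0,0,0],[-0.0105,-0.0507,0,0,0,0],[-0.0105,-0.0507,0,0,0,0],[-0.0105,-0.0507,0,0,0,0]]'
python3 -m crank '[[0,0,0.04,0,0,0],[0,0,0.04,0,0,0],[0,0,0.03,0,0,0],[0,0,0,0,0,0]]'
python3 p.py 473.1 308.3 22 -11.5
```

```text
time: 14.12
tool_pos: [473.1, 309.9, 179.4]
tcp_rot: [3.141, -0.0, -0.198]
contact_force: [1.5, -0.8, 0.2]
grip_width: 55.3
finger_force: 0.0
time: 14.62
tool_pos: [471.7, 307.5, 67.3]
tcp_rot: [3.138, 0.004, -0.199]
contact_force: [0.1, -1.0, 0.6]
grip_width: 55.4
finger_force: 0.0
t 14.62 p [471.7 307.5  67.3] rot [179.8    0.25 -11.4 ] F [ 0.1 -1.   0.6] w 55.4
turn [0.003 0.004 0.002] shift mm [ 1.2 -1.1 45.3]
```

```bash
python3 -m crank '[[0,0,0.03,0,0,0],[0,0,0.017,0,0,0],[0,0,0,0,0,0],[0,0,0,0,0,0]]'
python3 p.py 473.1 308.3 22 -11.5
python3 -m crank '[[0,0,0,0,0,0],[0,0,0,0,0,0],[0,0,0,0,0,0],[0,0,0,0,0,0],[0,0,0,0,0,0]]' 0
python3 p.py 473.1 308.3 22 -11.5
```

```text
time: 15.12
tool_pos: [474.1, 308.5, 23.7]
tcp_rot: [-3.141, -0.001, -0.202]
contact_force: [0.8, -0.1, 0.4]
grip_width: 55.2
finger_force: 0.0
t 15.12 p [474.1 308.5  23.7] rot [-1.7994e+02 -8.0000e-02 -1.1560e+01] F [ 0.8 -0.1  0.4] w 55.2
turn [-0.001 -0.001 -0.001] shift mm [-0.9  0.4  1.7]
time: 15.75
tool_pos: [473.4, 308.3, 22.8]
tcp_rot: [-3.141, -0.0, -0.202]
contact_force: [-0.6, 0.0, 2.2]
grip_width: 23.7
finger_force: 30.0
t 15.75 p [473.4 308.3  22.8] rot [-1.7999e+02 -2.0000e-02 -1.1580e+01] F [-0.6  0.   2.2] w 23.7
turn [-0.    -0.    -0.001] shift mm [-0.3  0.1  0.8]
```

```bash
python3 -m crank '[[0,0,-0.03,0,0,0],[0,0,-0.04,0,0,0],[0,0,-0.05,0,0,0],[0,0,-0.02,0,0,0]]'
python3 -m crank '[[0.0104,0.0514,0,0,0,0],[0.0104,0.0514,0,0,0,0],[0.0104,0.0514,0,0,0,0],[0.0104,0.0514,0,0,0,0],[0.0104,0.0514,0,0,0,0]]'
python3 -m crank '[[0.0104,0.0514,0,0,0,0],[0.0104,0.0514,0,0,0,0],[0,0,0,0,0,-0.1675],[0,0,0,0,0,-0.1675],[0,0,0,0,0,-0.1675]]'
python3 -m crank '[[0,0,0,0,0,-0.1675],[0,0,0,0,0,-0.1675],[0,0,0,0,0,-0.1675],[0,0,0,0,0,-0.1675],[0,0,0,0,0,-0.1675]]'
python3 -m crank '[[0,0,0,0,0,-0.1675],[0,0,0,0,0,-0.1675],[0,0,0,0,0,0]]'
python3 p.py 635 -58.8 74 84.4
```

```text
time: 16.25
tool_pos: [474.2, 308.6, 165.4]
tcp_rot: [-3.139, -0.003, -0.202]
contact_force: [0.4, -0.3, -2.2]
grip_width: 23.7
finger_force: 30.0
time: 16.88
tool_pos: [472.2, 44.4, 162.4]
tcp_rot: [3.141, 0.0, -0.202]
contact_force: [0.7, -0.0, -1.2]
grip_width: 23.9
finger_force: 30.0
time: 17.5
tool_pos: [472.0, -59.1, 162.2]
tcp_rot: [-3.141, 0.001, 0.305]
contact_force: [-0.1, 0.1, -1.9]
grip_width: 23.8
finger_force: 30.0
time: 18.12
tool_pos: [472.0, -58.8, 162.3]
tcp_rot: [-3.141, 0.0, 1.143]
contact_force: [0.2, 0.4, -2.1]
grip_width: 23.4
finger_force: 30.0
time: 18.5
tool_pos: [472.1, -58.8, 162.3]
tcp_rot: [-3.141, 0.0, 1.471]
contact_force: [0.5, 0.6, -2.6]
grip_width: 23.8
finger_force: 30.0
t 18.5 p [472.1 -58.8 162.3] rot [-179.96    0.     84.3 ] F [ 0.5  0.6 -2.6] w 23.8
turn [-0.001  0.    -0.002] shift mm [ 15.9 162.1  88.3]
```

```bash
python3 -m crank '[[0.004,0.0405,0,0,0,-0.002],[0.004,0.0405,0,0,0,0],[0.004,0.0405,0,0,0,0],[0.004,0.0405,0,0,0,0],[0,0,0.03,0,0,0]]'
python3 -m crank '[[0,0,0.03,0,0,0],[0,0,0.02,0,0,0],[0,0,0.006,0,0,0],[0,0,0,0,0,0],[0,0,0,0,0,0]]'
python3 p.py 635 -58.8 74 84.4
python3 - <<'E'
from m import *
c=Cam("top");s=Cam("scene")
t=c.ortho(440,700,-160,110,46);u=s.ortho(440,700,-160,110,46)
cv2.imwrite("pics/c1.png",cv2.resize(np.hstack([t,u]),(800,385)))
E
```

```text
time: 19.12
tool_pos: [639.0, -58.9, 133.7]
tcp_rot: [3.135, 0.001, 1.471]
contact_force: [-0.7, -1.1, -1.7]
grip_width: 23.4
finger_force: 30.0
time: 19.75
tool_pos: [635.8, -58.7, 77.7]
tcp_rot: [3.14, 0.0, 1.474]
contact_force: [-0.3, -0.3, -1.6]
grip_width: 24.0
finger_force: 30.0
t 19.75 p [635.8 -58.7  77.7] rot [1.7989e+02 2.0000e-02 8.4450e+01] F [-0.3 -0.3 -1.6] w 24.0
turn [0.002 0.    0.001] shift mm [-0.2 -0.8  3.7]
```

View pics/c1.png

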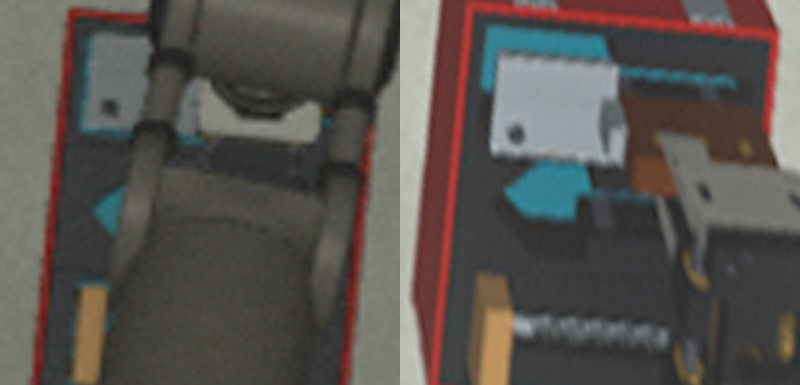

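The cleaver hovers over its cutout, with its blade at about (115,85) in the left panel. The trier looks seated. I'll measure the blade's edges against the cutout's.

```bash
python3 - <<'E'
from m import *
c=Cam("top");uu=np.array([.0976,.9952]);n=np.array([-.9952,.0976])
w=(585,690,22,80)
for nm,z in(("blade",60),("turq",36)):
    H,S,V=hsv(c.ortho(*w,z));X,Y=np.meshgrid(w[1]-np.arange(V.shape[0])/2,w[3]-np.arange(V.shape[1])/2,indexing="ij")
    m=(S<45)&(V>85) if nm=="blade" else (H>85)&(H<105)&(S>85)
    P=np.stack([X,Y],-1)-[633.2,-77];a=P@uu;b=P@n
    if nm=="blade": m=cv2.morphologyEx(m.astype(np.uint8),cv2.MORPH_OPEN,np.ones((3,3)))>0; m&=(a<131)&(abs(b)<36)
    k=(a>105)&(a<120);l=abs(b)<25
    print(nm,m.sum(),"end",np.percentile(a[m&l],[1,98]).round(1),"across",np.percentile(b[m&k],[1,99]).round(1),"median lo/hi edges", np.median([b[j][m[j]].max() for j in range(0)] or [0]))
E
```

```text
blade 6167 end [ 98.8 125.7] across [-29.8  31.4] median lo/hi edges 0.0
turq 1347 end [128.3 132.4] across [30.3 34.2] median lo/hi edges 0.0
```

```bash
python3 -m crank '[[0.002,0,0.006,0,0,0],[0,0,0.006,0,0,0],[0,0,0.004,0,0,0]]'
python3 -m crank '[[0,0,0.003,0,0,0],[0,0,0.003,0,0,0]]'
python3 -m crank '[[0,0,0.002,0,0,0],[0,0,0.002,0,0,0]]'
python3 p.py 635 -58.8 48.6 84.4
```

```text
time: 20.27
tool_pos: [635.1, -56.5, 59.8]
tcp_rot: [-3.141, -0.0, 1.475]
contact_force: [0.4, 0.2, -1.8]
grip_width: 24.0
finger_force: 30.0
time: 20.52
tool_pos: [635.9, -56.7, 54.9]
tcp_rot: [3.14, 0.0, 1.475]
contact_force: [-1.2, 0.3, 3.2]
grip_width: 23.8
finger_force: 30.0
time: 20.78
tool_pos: [636.0, -56.8, 51.6]
tcp_rot: [3.14, 0.0, 1.475]
contact_force: [-0.2, 0.7, 4.9]
grip_width: 23.5
finger_force: 30.0
t 20.77 p [636.  -56.8  51.6] rot [1.7989e+02 2.0000e-02 8.4500e+01] F [-0.2  0.7  4.9] w 23.5
turn [0.002 0.    0.002] shift mm [-2.1 -0.8  3. ]
```

```bash
python3 -m crank '[[0,0,0.001,0,0,0],[0,0,0.001,0,0,0],[0,0,0,0,0,0]]'
python3 -m crank '[[0,0,0.001,0,0,0],[0,0,0,0,0,0]]'
python3 -m crank '[[0,0,0,0,0,0],[0,0,0,0,0,0],[0,0,-0.03,0,0,0]]' 45
python3 -m crank '[[-0.018,0,-0.006,0,0,0],[0,0,0,0,0,0],[0,0,0,0,0,0],[0,0,0,0,0,0],[0,0,0.012,0,0,0]]' 0
python3 p.py 633.2 -75 61 84.4
```

```text
time: 21.15
tool_pos: [635.7, -56.8, 48.8]
tcp_rot: [3.141, 0.0, 1.475]
contact_force: [1.0, -2.2, 2.7]
grip_width: 24.0
finger_force: 30.0
time: 21.4
tool_pos: [635.8, -56.8, 48.8]
tcp_rot: [3.14, 0.0, 1.475]
contact_force: [-1.4, -0.1, 9.9]
grip_width: 23.8
finger_force: 30.0
time: 21.78
tool_pos: [633.1, -56.1, 74.7]
tcp_rot: [-3.134, -0.001, 1.475]
contact_force: [0.5, -0.2, 0.1]
grip_width: 41.1
finger_force: 0.0
time: 22.4
tool_pos: [634.1, -74.4, 71.6]
tcp_rot: [3.14, 0.0, 1.475]
contact_force: [0.2, 0.4, -0.6]
grip_width: 1.1
finger_force: 0.0
t 22.4 p [634.1 -74.4  71.6] rot [1.7992e+02 1.0000e-02 8.4520e+01] F [ 0.2  0.4 -0.6] w 1.1
turn [0.001 0.    0.002] shift mm [-0.7 -0.9 10.6]
```

```bash
python3 -m crank '[[0,0,0.007,0,0,0],[0,0,0.0025,0,0,0],[0,0,0.0015,0,0,0],[0,0,0,0,0,0]]'
python3 -m crank '[[0,0,0.0008,0,0,0],[0,0,0,0,0,0]]'
```

```text
time: 22.9
tool_pos: [633.1, -74.2, 61.3]
tcp_rot: [-3.141, -0.0, 1.475]
contact_force: [-5.0, 0.4, 5.5]
grip_width: 0.3
finger_force: 3.1
time: 23.15
tool_pos: [633.2, -74.2, 61.3]
tcp_rot: [-3.141, 0.0, 1.475]
contact_force: [-5.4, 1.9, 12.2]
grip_width: 0.3
finger_force: 5.4
```

```bash
python3 -m crank '[[0,0,0.0013,0,0,0],[0,0,0,0,0,0]]'
python3 -m crank '[[0,0,-0.03,0,0,0],[0,0,-0.05,0,0,0],[0,0,-0.04,0,0,0],[0,0,0,0,0,0.166],[0,0,0,0,0,0.166]]' 60
python3 -m crank '[[0,0,0,0,0,0.166],[0,0,0,0,0,0.166],[0,0,0,0,0,0.166],[0,0,0,0,0,0.166],[0,0,0,0,0,0.166]]'
python3 -m crank '[[0,0,0,0,0,0.166],[0,0,0,0,0,0.166],[0,0,0,0,0,0.166],[0,0,0,0,0,0.166],[0,0,0,0,0,0]]'
python3 p.py 438.3 -313.6 22 -20
```

```text
time: 23.4
tool_pos: [633.2, -74.3, 61.2]
tcp_rot: [-3.142, 0.0, 1.475]
contact_force: [-8.8, 1.8, 18.2]
grip_width: 0.3
finger_force: 9.2
time: 24.02
tool_pos: [633.9, -74.5, 179.3]
tcp_rot: [3.14, -0.0, 1.137]
contact_force: [0.3, -0.7, 0.5]
grip_width: 45.8
finger_force: 0.0
time: 24.65
tool_pos: [633.7, -74.4, 178.4]
tcp_rot: [3.142, 0.0, 0.307]
contact_force: [1.0, 0.6, 1.0]
grip_width: 54.9
finger_force: 0.0
time: 25.28
tool_pos: [633.7, -74.5, 178.4]
tcp_rot: [3.142, -0.0, -0.35]
contact_force: [0.2, 0.3, -0.1]
grip_width: 55.1
finger_force: 0.0
t 25.27 p [633.7 -74.5 178.4] rot [180.    -0.   -20.03] F [ 0.2  0.3 -0.1] w 55.1
turn [ 0.    -0.    -0.001] shift mm [-101.8  291.5  156.4]
```

```bash
python3 -m crank '[[-0.017,0.0486,0,0,0,0],[-0.017,0.0486,0,0,0,0],[-0.017,0.0486,0,0,0,0],[-0.017,0.0486,0,0,0,0],[-0.017,0.0486,0,0,0,0]]'
python3 -m crank '[[-0.017,0.0486,0,0,0,0],[0,0,0.03,0,0,0],[0,0,0.04,0,0,0],[0,0,0.03,0,0,0],[0,0,0,0,0,0]]'
python3 -m crank '[[0,0,0.01,0,0,0],[0,0,0,0,0,0]]'
python3 p.py 438.3 -313.6 22 -20
```

```text
time: 25.9
tool_pos: [469.2, -274.6, 178.7]
tcp_rot: [3.141, -0.001, -0.347]
contact_force: [0.8, -0.8, 0.1]
grip_width: 54.7
finger_force: 0.0
time: 26.52
tool_pos: [436.4, -312.2, 76.7]
tcp_rot: [-3.14, 0.004, -0.348]
contact_force: [0.1, 0.1, 1.2]
grip_width: 55.2
finger_force: 0.0
time: 26.78
tool_pos: [437.8, -313.4, 69.0]
tcp_rot: [3.141, -0.001, -0.35]
contact_force: [0.3, 0.4, -0.0]
grip_width: 54.9
finger_force: 0.0
t 26.77 p [ 437.8 -313.4   69. ] rot [ 1.7998e+02 -4.0000e-02 -2.0070e+01] F [ 0.3  0.4 -0. ] w 54.9
turn [ 0.    -0.001 -0.001] shift mm [ 0.5  0.1 47. ]
```

```bash
python3 -m crank '[[0,0,0.03,0,0,0],[0,0,0.016,0,0,0],[0,0,0,0,0,0],[0,0,0,0,0,0]]'
python3 -m crank '[[0,0,0,0,0,0],[0,0,0,0,0,0],[0,0,0,0,0,0],[0,0,0,0,0,0],[0,0,0,0,0,0]]' 0
python3 -m crank '[[0,0,-0.03,0,0,0],[0,0,-0.04,0,0,0],[0,0,-0.05,0,0,0],[0,0,-0.02,0,0,0],[0,0,0,0,0,0]]'
python3 p.py 551.1 -52.9 76 84.4
```

```text
time: 27.28
tool_pos: [438.0, -313.7, 23.3]
tcp_rot: [3.141, -0.001, -0.351]
contact_force: [0.7, 0.6, 0.3]
grip_width: 54.9
finger_force: 0.0
time: 27.9
tool_pos: [437.6, -313.2, 22.7]
tcp_rot: [3.142, -0.0, -0.351]
contact_force: [-0.1, 1.0, 2.2]
grip_width: 23.5
finger_force: 30.0
time: 28.52
tool_pos: [438.0, -313.7, 163.7]
tcp_rot: [3.14, -0.003, -0.351]
contact_force: [-1.0, 0.1, -1.5]
grip_width: 23.4
finger_force: 30.0
t 28.52 p [ 438.  -313.7  163.7] rot [ 1.7992e+02 -1.6000e-01 -2.0120e+01] F [-1.   0.1 -1.5] w 23.4
turn [ 4.000e-03 -1.000e-03 -1.824e+00] shift mm [270.6  87.1  87.7]
```

```bash
python3 -m crank '[[0.0028,-0.0473,0,0,0,0],[0.0028,-0.0473,0,0,0,0],[0.0028,-0.0473,0,0,0,0],[0.0028,-0.0473,0,0,0,0],[0.0028,-0.0473,0,0,0,0]]'
python3 -m crank '[[0.0028,-0.0473,0,0,0,0],[0,0,0,0,0,-0.1658],[0,0,0,0,0,-0.1658],[0,0,0,0,0,-0.1658],[0,0,0,0,0,-0.1658]]'
python3 -m crank '[[0,0,0,0,0,-0.1658],[0,0,0,0,0,-0.1658],[0,0,0,0,0,-0.1658],[0,0,0,0,0,-0.1658],[0,0,0,0,0,-0.1658]]'
python3 -m crank '[[0,0,0,0,0,-0.1658],[0,0,0,0,0,-0.1658],[0,0,0,0,0,0],[0,0,0,0,0,0]]'
python3 p.py 550.9 -52.9 76 84.4
```

```text
time: 29.15
tool_pos: [531.6, -94.3, 160.4]
tcp_rot: [3.141, 0.003, -0.351]
contact_force: [0.6, -1.1, -1.3]
grip_width: 23.4
finger_force: 30.0
time: 29.78
tool_pos: [549.9, -52.3, 160.2]
tcp_rot: [-3.14, 0.003, 0.318]
contact_force: [-0.5, -0.3, -1.2]
grip_width: 23.7
finger_force: 30.0
time: 30.4
tool_pos: [549.9, -52.3, 160.3]
tcp_rot: [-3.138, 0.001, 1.146]
contact_force: [-0.5, 0.5, -2.0]
grip_width: 23.9
finger_force: 30.0
time: 30.9
tool_pos: [550.5, -52.4, 161.5]
tcp_rot: [-3.14, -0.0, 1.469]
contact_force: [-0.2, 0.8, -1.7]
grip_width: 23.7
finger_force: 30.0
t 30.9 p [550.5 -52.4 161.5] rot [-1.799e+02 -1.000e-02  8.419e+01] F [-0.2  0.8 -1.7] w 23.7
turn [-0.002 -0.    -0.004] shift mm [-0.4  0.4 85.5]
```

```bash
python3 -m crank '[[0,0.0003,0.03,0,0,-0.004],[0,0,0.03,0,0,0],[0,0,0.02,0,0,0],[0,0,0.004,0,0,0],[0,0,0,0,0,0]]'
python3 -m crank '[[0,0,0,0,0,0]]'
python3 - <<'E'
from m import *
c=Cam("top");s=Cam("scene");uu=np.array([.0976,.9952]);n=np.array([-.9952,.0976])
t=c.ortho(440,700,-160,110,46);u=s.ortho(440,700,-160,110,46)
cv2.imwrite("pics/s1.png",cv2.resize(np.hstack([t,u]),(800,385)))
w=(505,600,-10,65);home=np.array([549.8,-63.8])
for nm,z in(("blade",60),("turq",36)):
    H,S,V=hsv(c.ortho(*w,z));X,Y=np.meshgrid(w[1]-np.arange(V.shape[0])/2,w[3]-np.arange(V.shape[1])/2,indexing="ij")
    P=np.stack([X,Y],-1)-home;a=P@uu;b=P@n
    m=(S<45)&(V>85) if nm=="blade" else (H>85)&(H<105)&(S>85)
    m=cv2.morphologyEx(m.astype(np.uint8),cv2.MORPH_OPEN,np.ones((3,3) if nm=="blade" else (1,1)))>0;m&=(a<116)&(abs(b)<36)
    k=(a>55)&(a<75)
    print(nm,m.sum(),"end",np.percentile(a[m],[1,99.7]).round(1),"across",np.percentile(b[m&k],[1,99]).round(1) if (m&k).any() else "")
    for e in(-1,1):   # slanted edges of the point: a + e*b
        q=m&(a>80)
        if q.any(): print(" slant",e,np.percentile((a+e*b)[q],[1,98]).round(1))
E
python3 p.py 550.9 -52.9 76 84.4
```

```text
time: 31.52
tool_pos: [551.5, -52.6, 78.7]
tcp_rot: [3.141, 0.0, 1.476]
contact_force: [0.1, -0.2, -1.7]
grip_width: 23.9
finger_force: 30.0
time: 31.65
tool_pos: [551.9, -52.7, 79.5]
tcp_rot: [3.14, 0.0, 1.476]
contact_force: [-0.4, 0.3, -2.3]
grip_width: 23.3
finger_force: 30.0
blade 2963 end [ 52.6 106.6] across [-35.9  29. ]
 slant -1 [ 62.5 107.3]
 slant 1 [ 67.5 107.3]
turq 794 end [ 51.7 110.6] across [29.4 33.4]
 slant -1 [ 58.2 107.1]
 slant 1 [107.7 114.9]
t 31.75 p [551.8 -52.7  79.4] rot [1.799e+02 2.000e-02 8.459e+01] F [-0.1 -0.1 -2.2] w 23.8
turn [0.002 0.    0.003] shift mm [-0.3 -0.9  3.4]
```

View pics/s1.png

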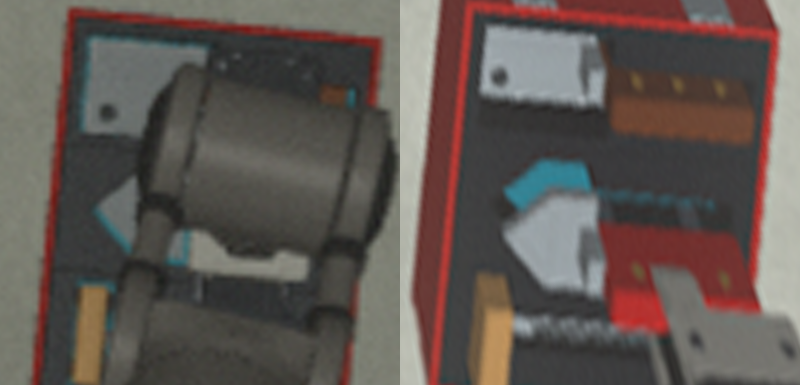

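The cleaver is seated at (150,75) in the left panel. The spade hovers over its cutout with its point at (100,212), and turquoise shows along its lower edge. So I'll nudge about 1 mm forward and 1 mm towards -x, then lower.

```bash
python3 -m crank '[[0.001,-0.001,0.006,0,0,0.002],[0,0,0.006,0,0,0],[0,0,0.006,0,0,0]]'
python3 -m crank '[[0,0,0.003,0,0,0],[0,0,0.003,0,0,0]]'
python3 -m crank '[[0,0,0.002,0,0,0],[0,0,0.002,0,0,0]]'
python3 p.py 550.9 -51.9 48.6 84.4
```

```text
time: 32.12
tool_pos: [550.2, -51.4, 59.9]
tcp_rot: [-3.141, 0.0, 1.475]
contact_force: [0.7, -0.2, -1.7]
grip_width: 23.6
finger_force: 30.0
time: 32.38
tool_pos: [551.0, -51.6, 54.7]
tcp_rot: [3.14, 0.0, 1.475]
contact_force: [-0.3, -0.7, 3.6]
grip_width: 23.4
finger_force: 30.0
time: 32.62
tool_pos: [551.0, -51.6, 51.2]
tcp_rot: [3.14, 0.0, 1.475]
contact_force: [0.7, -0.4, 3.3]
grip_width: 23.5
finger_force: 30.0
t 32.62 p [551.  -51.6  51.2] rot [1.799e+02 2.000e-02 8.449e+01] F [ 0.7 -0.4  3.3] w 23.5
turn [0.002 0.    0.002] shift mm [-0.3 -0.1  2.6]
```

```bash
python3 -m crank '[[0,0,0.001,0,0,0],[0,0,0.001,0,0,0],[0,0,0.001,0,0,0],[0,0,0,0,0,0]]'
python3 -m crank '[[0,0,0,0,0,0],[0,0,0,0,0,0],[0,0,-0.03,0,0,0]]' 45
python3 -m crank '[[-0.01,0,-0.006,0,0,0],[0,0,0,0,0,0],[0,0,0,0,0,0],[0,0,0,0,0,0],[0,0,0.012,0,0,0]]' 0
python3 -m crank '[[0,0,0.007,0,0,0],[0,0,0.0025,0,0,0],[0,0,0.0015,0,0,0],[0,0,0,0,0,0]]'
```

```text
time: 33.12
tool_pos: [550.8, -51.6, 48.7]
tcp_rot: [3.14, 0.0, 1.475]
contact_force: [-2.0, -0.4, 11.9]
grip_width: 23.9
finger_force: 30.0
time: 33.5
tool_pos: [548.2, -51.0, 75.3]
tcp_rot: [-3.135, -0.001, 1.475]
contact_force: [-0.0, -0.2, 0.0]
grip_width: 41.1
finger_force: 0.0
time: 34.12
tool_pos: [549.8, -61.4, 71.3]
tcp_rot: [3.14, 0.0, 1.475]
contact_force: [-0.4, 0.1, 0.3]
grip_width: 0.7
finger_force: 0.0
time: 34.62
tool_pos: [548.8, -61.2, 61.3]
tcp_rot: [-3.14, -0.0, 1.475]
contact_force: [-4.3, 0.0, 9.0]
grip_width: 0.1
finger_force: 4.5
```

```bash
python3 -m crank '[[0,0,0.0012,0,0,0],[0,0,0.0012,0,0,0],[0,0,0,0,0,0]]'
python3 -m crank '[[0,0,-0.03,0,0,0],[0,0,-0.05,0,0,0],[0,0,-0.04,0,0,0],[0.045,-0.02,0,0,0,0],[0.045,-0.02,0,0,0,0]]'
python3 -m crank '[[0.045,-0.02,0,0,0,0],[0.045,-0.02,0,0,0,0],[0.045,-0.02,0,0,0,0],[0.045,-0.02,0,0,0,0],[0,0,0,0,0,0]]'
python3 - <<'E'
from m import *
c=Cam("top");s=Cam("scene")
t=c.ortho(420,700,-170,110,46);u=s.ortho(420,700,-170,110,46)
cv2.imwrite("pics/f1.png",cv2.resize(np.hstack([t,u]),(800,400)))
cv2.imwrite("pics/f2.png",c.im)
# grip top faces if seated: z=61
w=(420,700,-170,110)
H,S,V=hsv(c.ortho(*w,61))
for nm,m in(("cleaver",(H<15)&(S>70)&(V<115)&(S<190)),("spade",((H<8)|(H>172))&(S>120)),("trier",(H>10)&(H<25)&(S>90)&(V>110))):
    m=m.copy();r=700-np.arange(m.shape[0])/2;k=(r>600)&(r<660) if nm=="cleaver" else (r>520)&(r<580) if nm=="spade" else (r>425)&(r<515)
    m[~k]=0;y=110-np.arange(m.shape[1])/2;m[:,(y<-122)|(y>62)]=0
    print(nm,rect(big(m),700,110))
E
```

```text
time: 35.0
tool_pos: [548.9, -61.2, 61.1]
tcp_rot: [3.142, 0.0, 1.475]
contact_force: [-11.2, 1.9, 28.0]
grip_width: 0.5
finger_force: 13.7
time: 35.62
tool_pos: [518.1, 32.7, 178.6]
tcp_rot: [3.14, -0.0, 1.473]
contact_force: [1.2, 0.8, 0.2]
grip_width: 0.4
finger_force: 0.0
time: 36.25
tool_pos: [454.6, 221.5, 178.1]
tcp_rot: [-3.141, -0.0, 1.479]
contact_force: [0.7, 0.1, 1.2]
grip_width: 0.2
finger_force: 0.0
cleaver (array([632.1, -74.8]), np.float64(93.2), np.float64(26.1), np.float64(84.75))
spade (array([548.9, -61.5]), np.float64(94.0), np.float64(25.9), np.float64(85.16))
trier (array([472.8,  49.2]), np.float64(64.6), np.float64(17.2), np.float64(175.52))
```

View pics/f1.png

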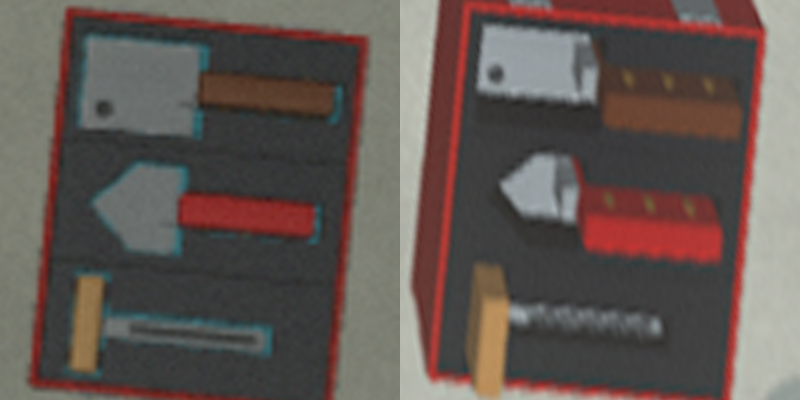

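View pics/f2.png

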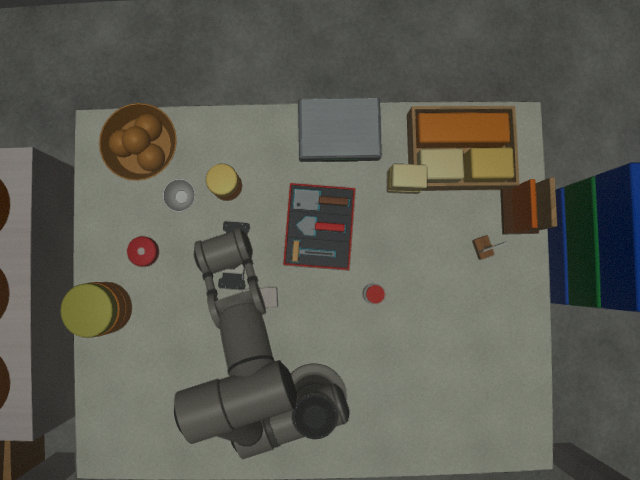

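The close view shows all three tools inside their cutouts, with thin turquoise margins: cleaver (200,85), spade (200,210), trier (170,325). The full top view shows nothing else moved, except that the butter is partly hidden by the wrist. The presses with the shut fingers stopped at 61.1–61.2 mm against the expected 61 mm.

```bash
python3 -c "
from plant import bot
print(bot.get_obs()['time'],bot.close_job())"
```

```text
the job is handed in; nothing more can be done
36.35 None
```

I packed the cleaver, spade knife and trier into their own cutouts and pressed each one home: the grip tops stopped within 0.2 mm of the expected 61 mm. I handed the job in at 36 s, and nothing else looked moved, though the wrist partly hid the butter in the last picture.

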